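Fetch the pin basket from the parts dryer with the lift hook

TASK

The degreased pins are dry: first turn the dryer's selector clockwise past its click to the red OFF mark, then lift the pin basket out of the well by its bail with the orange-handled hook, never touching the clean basket with the gripper itself, and set it down gently, upright and flat, inside the white rail of the brown tray. Hang the hook back well into its bracket slot with its collar resting on the plate, and leave the bottle and tape roll alone.

Things in the scene. Friction and masses are not known exactly. Their poses are not given: they have to be found in the camera images.
- dryer_knob (a joint): Dryer selector in rad: 0 = ON (pointer at green dot), 1.571 = OFF (pointer at red dot), stops at both ends; grows as the knob turns clockwise seen from above. Spring detent: it springs back to ON unless turned past half-way (0.785); beyond that it snaps on to OFF by itself when let go. Turning takes up to about 0.17 N m.
- dryer_knob_grip (a point): Selector's black bar grip: point on its vertical axis at the height to grip, 37 mm above the dryer's deck. Bar 42 mm long along this frame's x, 14 mm thick along y, top 7 mm above the point, foot disc (44 mm diameter) 23 mm below it. The frame turns with the knob; the white pointer line is on its -x half. Nothing else stands on the deck.
- well_mouth (a point): Centre of the mouth of the dryer's open well, level with its flat deck, 145 mm above the table. Well: 96 mm (x) x 68 mm (y), 135 mm deep, upright walls; 9 mm ledges on its two x end walls, 100 mm down, carry the basket. Frame x points away from the robot along the dryer, a fixed white box from -185 to +95 mm in x and +-85 mm in y of this point.
- bail (a point): Mid-top of the basket's fixed yellow bail, on the axis of its 5 mm wire, 72.5 mm above the basket's underside; at the start about 56 mm below the well's mouth, near the well's middle, axes as well_mouth's. Arch in this frame's y-z plane, 53 mm wide, 4 mm lower at y = +-14 mm: its top runs along y, so a hook goes under it along x. Free space under it down to 38 mm below this point.
- basket: Steel pin basket, 0.15 to 0.31 kg, 68 mm (x) x 58 mm (y) x 32 mm high, with lugs at both x ends (90 mm over the lugs, their underside 29 mm up) that hang on the well's ledges, and the bail above, 75 mm high in all. Origin: centre of its underside, z up. On the hook it swings freely from the bail.
- hook_grip (a point): Centre of the hook's orange upright handle: 22 mm (x) x 18 mm (y), 58 mm tall, this point half-way up. Frame: z up along the shank, x the way the hook points. At the start the hook hangs in the bracket, upright, its x pointing away from the robot to within about 1 rad.
- hook: Lift hook, 0.12 kg; axes as hook_grip. Origin on the shank's axis at the underside of its 44 mm collar, 34 mm below hook_grip. From the origin: 6 mm round shank down to z -86 mm, then a J of the same rod: throat 18 mm clear, its tip at x +24 mm with its end at z -75 mm, lowest point z -100 mm. A bail wire's axis hangs at x +12, z -91.5 mm. To pass under a bail the tip must be below its wire.
- bracket_slot (a point): The hook's seat: point in the slot of a fixed level plate, at its top face, 125 mm above the table. Slot 15 mm wide along this frame's x, open at -x (robot side, prong ends 30 mm away), closed 7.5 mm beyond the point. Collar rests on the plate, shank in the slot; lift a few mm and slide along x to take out or put in (J is too wide to go straight up). Plate 60 mm wide, post 55 mm behind, under it.
- tray_floor (a point): Middle of the basket's place on the fixed brown tray (plate 170 x 160 mm), on the plate's top face, 12 mm above the table. A white rail 10 mm high encloses a clear area of 110 mm (frame x) x 100 mm (frame y): the basket fits at any yaw.
- bottle: Bystander: white bottle with a blue cap, 60 mm diameter, 130 mm tall, standing; origin under its centre.
- tape: Bystander: amber roll of tape lying flat, 84 mm diameter, 19 mm high; origin under its centre.
Mind the look-alikes: they are no part of the job. Of the things like the part that bears bracket_slot, leave any that is pink; of the rest the larger one is meant. What is shaped like the hook but pink is not meant.

How it is judged:
By the outcome, as a careful person would: the job done as asked, in the order asked, and still so for the second after the job is handed in, with the robot touching nothing.
It also fails if it takes over 72 s, if anything falls off the work surface, if the arm or the gripper's body presses on something with over 40 N, if the wrist force passes 120 N, or if a joint passes its speed limit or range.

ROBOT

A 6-joint arm with a two-finger parallel gripper is mounted at the origin on the work surface. World frame = base frame: x ahead of the robot, y to its left, z up, the work surface at z = 0. Lengths are in m, angles in degrees, forces in N, time in s.
With the tool pointing down it reaches from about 0.3 to 0.75 m from the base axis. Payload 8.5 kg.
Tool frame: the origin (TCP) lies between the finger pads; the fingertips stand 17 mm ahead of it and the grasp point (between the pads) lies 2 mm behind it (env.tip_reach is the distance from the TCP to the fingertips, in m); z points along the fingers, y is the line along which they close (so a half turn about z gives the same grasp; the last joint's range is limited). The gripper opens to 85 mm and grips with 20 to 120 N. Pads are 22 mm wide; open, the fingers measure 114 mm over their backs; the gripper's body (76 mm by 85 mm) begins 54 mm behind the grasp point. The pads swing forward as they close: fully open they stand 13 mm farther back than shut.
Start: joints at [56.992, 21.807, 74.336, -0, 83.858, -12.336], TCP at [0.194, 0.515, 0.248] pointing down, gripper open.
Joint ranges: [-178.18, 178.18], [-50.72, 133.34], [12.68, 142.11], [-81.47, 261.47], [9.98, 163.14], [-165.26, 165.26]. Speed limits (degrees/s): [136.94, 136.94, 180, 180, 180, 180].

INTERFACE

Orientations are given as a 3x3 rotation matrix whose columns are the frame's x, y, z axes.
In Python, from rig import env, viewer gives the robot as it stands.
- The arm moves only by the tool move_arm, never from a script. Its argument "motion" is a list of rows, each a list of 2 entries, a list of its own where there are three numbers: the shift along the tool's x, y, z normalised to -1 to 1, where 1 is 50 mm, then the turn, a rotation vector about the tool's x, y, z normalised to -1 to 1, where 1 is 8 degrees. A call has 1 to 20 rows; each row shifts and turns the commanded pose from where the row before left it, along the tool's axes as they then stand; what a row does not reach is not made up. A row lasts 1/10 s, in which the tool goes at most 50 mm and 8.59 degrees, less where a joint would pass 70% of its speed; a pose out of reach is approached as far as the arm can. A call with a number of a shift or a turn outside -1 to 1 is refused whole. A call with a gripper value outside its range is refused whole. "claw" is the closure, from 0 (fully open) to 1 (shut), set as the call begins (left out, the last holds). The fingers move at their own pace and stop on an object; "force" is the grip in N (left out, the last holds). Time passes only in rows, so rows that do not move let the fingers close. It gives the time, the measured TCP pose, the force, the opening and the grip force at its end, in the units of the state.
- env.observe(): the state, without advancing time (a new reading comes with each control period).
- viewer.get_image(name): name is "scene" or "top"; returns a dict with "frame" (420x560x3 uint8, red, green, blue), "depth" (420x560 float32, m along the optical axis (not along the pixel's ray), 0 where there is no reading), "fx", "fy", "cx", "cy" (pixels), "k1" (the pictures are not rectified: a ray, as slopes to the right and down, at radius r is drawn at 1 + k1 r^2 times it, then the intrinsics apply), "eye" and "attitude" of the camera in the world. Camera axes: x right, y up, looking along -z (the intrinsics and any distortion apply to the point x, -y, -z); pixel columns grow to the right and rows downward; lengths in m; the calibration is good to about 2 mm. A picture is of the moment at which its call begins.
- env.close_job(): hands the job in; it is judged then, once.
The state is a dict: "time_s": time; "q": joint angles; "qvel": joint speeds; "joint_efforts": joint torques, N m; "position": TCP position; "tool_rot": TCP orientation; "ft_force": force on the tool from outside, world axes, zero at the start; "wrist_torque": the same for the moment, N m; "grip_width": finger opening in m; "gripper_force": force on a finger pad.
Only numpy, scipy, OpenCV 4.12 (cv2) and the standard library are available. Lean on these libraries where they do the work, as an engineer would, in place of code of your own. Each camera call takes 0.05 s, during which the arm holds its last target. There are 200 camera calls.

## Working session

There is one attempt and no reset: what is moved stays moved. The work goes in short steps, Python scripts to look and compute and a tool call to move; the robot and the scene stay as the last step left them, time stands still between calls to the robot, and variables do not carry over. Pictures are saved under pics/ and viewed, at most 10 in all, crops included, and the job is handed in when it is done.

Besides the shell and the picture viewer there is one more tool, called after "Call:" as name(argument=value, ...) on one line, values as JSON. move_arm: Moves the arm, as the interface text tells. Scaled input: -1 to 1 covers 50 mm each way for a shift and 8 degrees each way for a turn. Its arguments: {"type":"object","properties":{"motion":{"type":"array","items":{"type":"array"}},"claw":{"type":"number"},"force":{"type":"number"}},"required":["motion"]}

```bash
mkdir -p pics; ls; cat > h.py <<'E'
import numpy as np, cv2
from rig import env, viewer
def snap(n,fn=None):
    im=viewer.get_image(n)
    if fn: cv2.imwrite(fn,cv2.cvtColor(im["frame"],cv2.COLOR_RGB2BGR))
    return im
def rays(im,uv):
    uv=np.atleast_2d(np.array(uv,float)); d=np.stack([(uv[:,0]-im["cx"])/im["fx"],(uv[:,1]-im["cy"])/im["fy"]],1)
    s=d.copy()
    for _ in range(20): s=d/(1+im["k1"]*(s**2).sum(1,keepdims=True))
    return np.c_[s[:,0],-s[:,1],-np.ones(len(s))]@np.array(im["attitude"]).T
def plane(im,uv,z):
    r=rays(im,uv); e=np.array(im["eye"]); return e+r*((z-e[2])/r[:,2])[:,None]
def deep(im,uv):
    uv=np.atleast_2d(np.array(uv,int)); return np.array(im["eye"])+rays(im,uv)*im["depth"][uv[:,1],uv[:,0]][:,None]
def project(im,P):
    c=(np.atleast_2d(P)-np.array(im["eye"]))@np.array(im["attitude"]); s=np.c_[c[:,0]/-c[:,2],-c[:,1]/-c[:,2]]
    s=s*(1+im["k1"]*(s**2).sum(1,keepdims=True)); return s*[im["fx"],im["fy"]]+[im["cx"],im["cy"]]
E
python3 - <<'E'
from h import *
for n in("scene","top"):
    im=snap(n,f"pics/{n}0.png"); print(n,im["eye"],np.round(im["attitude"],3).tolist(),im["fx"],im["cx"],im["cy"],im["k1"],(im["depth"]>0).mean())
    np.savez(f"{n}0.npz",**im)
print(env.tip_reach, env.observe())
E
```

```text
pics
scene [1.43522806e+00 2.30779837e-04 6.43852465e-01] [[-0.058, -0.52, 0.852], [0.998, -0.018, 0.056], [-0.014, 0.854, 0.52]] 431.74581246732146 290.1365942405237 210.3776546321208 0.039313979655201815 0.995829081632653
top [ 0.44881744 -0.05215812  1.18634272] [[0.004, 0.994, -0.11], [-1.0, 0.005, 0.006], [0.007, 0.11, 0.994]] 394.1758063783789 285.1789844542065 212.93556714217897 -0.03190961316109578 0.9960034013605442
0.017 {'time_s': 0.1, 'q': array([ 5.69923551e+01,  2.18383879e+01,  7.43800044e+01, -2.05786364e-03,
        8.38575281e+01, -1.23361109e+01]), 'qvel': array([-0.01033959, -0.10567949, -0.09913387, -0.01328411, -0.03080668,
        0.12427274]), 'joint_efforts': array([ 3.86788684e-03, -4.49226058e+01, -2.31651342e+01, -1.99258193e-04,
        3.67890156e-03, -8.40803182e-06]), 'position': array([0.19403384, 0.51437778, 0.2477641 ]), 'tool_rot': array([[-9.35620810e-01,  3.53005979e-01, -6.91881121e-04],
       [ 3.53006570e-01,  9.35620160e-01, -1.13064578e-03],
       [ 2.48213204e-04, -1.30209430e-03, -9.99999121e-01]]), 'ft_force': array([ 0.56597017, -0.03366372, -0.2189178 ]), 'wrist_torque': array([ 0.06247198, -0.02214856, -0.00364968]), 'gripper_force': 0.0, 'grip_width': 0.08556589257914621}
```

View pics/scene0.png

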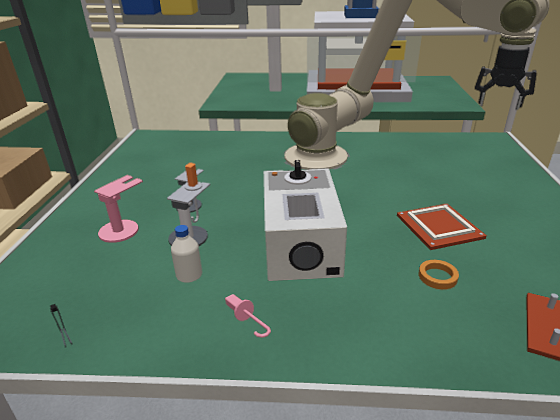

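View pics/top0.png

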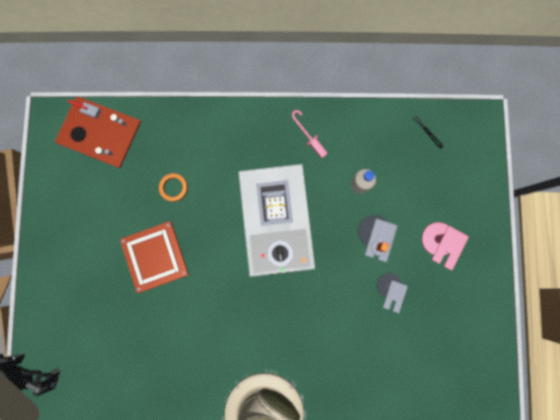

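Candidates (top view):
- **Brackets:** larger grey (380,242) holding the orange-handled hook, smaller grey (395,295), and pink (447,245). I choose the larger grey.
- **Hooks:** orange handle (383,247), and pink lying down (310,135). I choose the orange.
- **Trays:** railed (153,256), and a pin plate without a rail (98,132). I choose the railed one.
- **Dryer:** knob (281,254), well (275,203), red dot (263,255), green dot (282,270).

Next I measure these and check the choice in one close crop.

```bash
python3 - <<'E'
from h import *
T=dict(np.load("top0.npz")); S=dict(np.load("scene0.npz"))
f=cv2.cvtColor(T["frame"],cv2.COLOR_RGB2BGR)
c=cv2.resize(f[155:320,230:450],None,fx=3.5,fy=3.5,interpolation=cv2.INTER_CUBIC)
cv2.imwrite("pics/crop0.png",c)
P=lambda x:np.round(x,4).tolist()
hsvT=cv2.cvtColor(T["frame"],cv2.COLOR_RGB2HSV)
def blob(m,roi):
    k=np.zeros(m.shape,np.uint8);x0,y0,x1,y1=roi;k[y0:y1,x0:x1]=m[y0:y1,x0:x1];return k.astype(np.uint8)*255
# depth-based points for top camera
v,u=np.mgrid[0:420,0:560]; W=deep(T,np.c_[u.ravel(),v.ravel()]).reshape(420,560,3); Z=W[...,2]
# dryer deck
m=(abs(Z-.145)<.008); k=blob(m,(225,155,330,285))
cs,_=cv2.findContours(k,cv2.RETR_EXTERNAL,cv2.CHAIN_APPROX_NONE); cc=max(cs,key=cv2.contourArea)
pts=plane(T,cc[:,0,:],.145)[:,:2]*1000
r=cv2.minAreaRect(pts.astype(np.float32)); print("deck",r, P(pts.mean(0)))
print("deckZ",np.median(Z[k>0]))
# tray white rail
hs=hsvT; wm=(hs[...,1]<70)&(hs[...,2]>150); k=blob(wm,(115,215,195,300))
cs,_=cv2.findContours(k,cv2.RETR_EXTERNAL,cv2.CHAIN_APPROX_NONE); cc=max(cs,key=cv2.contourArea)
print("rail",cv2.minAreaRect((plane(T,cc[:,0,:],.022)[:,:2]*1000).astype(np.float32)))
# bracket plate
k=blob((abs(Z-.125)<.01),(350,210,420,275))
cs,_=cv2.findContours(k,cv2.RETR_EXTERNAL,cv2.CHAIN_APPROX_NONE); cc=max(cs,key=cv2.contourArea)
print("plate",cv2.minAreaRect((plane(T,cc[:,0,:],.125)[:,:2]*1000).astype(np.float32)),Z[k>0].mean())
# orange handle
om=(hs[...,0]<16)&(hs[...,1]>150)&(hs[...,2]>150);k=blob(om,(370,230,400,260))
ys,xs=np.nonzero(k);print("orange top px",xs.mean(),ys.mean(),len(xs),Z[k>0].max(), "at z.188",P(plane(T,[[xs.mean(),ys.mean()]],.188)))
hS=cv2.cvtColor(S["frame"],cv2.COLOR_RGB2HSV)
om=(hS[...,0]<16)&(hS[...,1]>150)&(hS[...,2]>120);k=blob(om,(175,155,210,195));ys,xs=np.nonzero(k)
print("orange scene",xs.mean(),ys.mean(),len(xs),xs.min(),xs.max(),ys.min(),ys.max())
print(P(deep(S,[[xs.mean(),ys.mean()]])))
E
```

```text
deck ((548.5531616210938, -34.98277282714844), (280.4678039550781, 171.0891876220703), 6.902125835418701) [547.0279, -34.6197]
deckZ 0.14584911262948996
rail ((446.5127258300781, 331.04827880859375), (132.0537872314453, 121.8905258178711), 20.331974029541016)
plate ((495.3856201171875, -317.0743713378906), (58.42927932739258, 103.2850341796875), 71.88285064697266) 0.1259631257900629
orange top px 383.6388888888889 246.63888888888889 36 0.19178117489511093 at z.188 [[0.4745, -0.3083, 0.188]]
orange scene 190.08333333333334 173.66666666666666 144 185 196 163 185
[[0.4869, -0.3098, 0.1681]]
```

View pics/crop0.png

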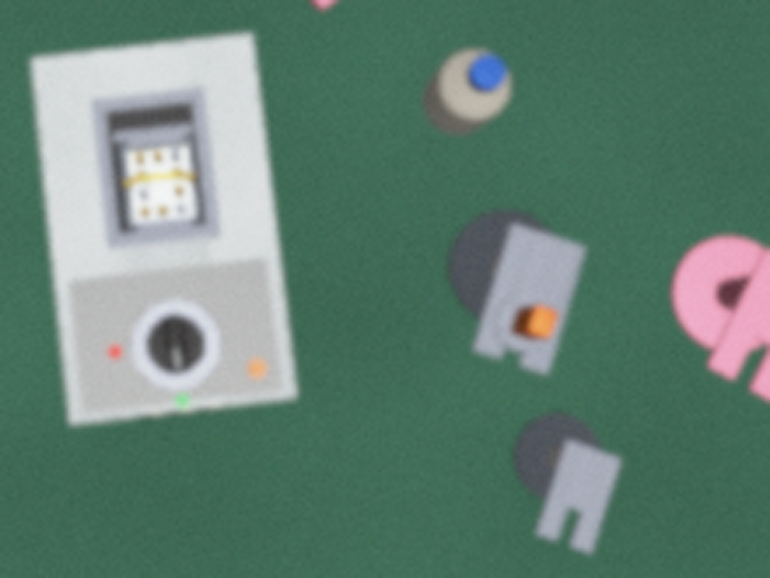

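Crop: the knob pointer (176,350) points at the green dot (182,401), with the red dot at (115,352), so clockwise is correct. The basket's bail is at (160,178), and the orange handle (540,322) sits in the larger grey bracket. Next are the knob centre and the hook's yaw.

```bash
python3 - <<'E'
from h import *
T=dict(np.load("top0.npz")); S=dict(np.load("scene0.npz"))
f=cv2.cvtColor(S["frame"],cv2.COLOR_RGB2BGR)
a=cv2.resize(f[155:250,155:225],None,fx=5.5,fy=6,interpolation=cv2.INTER_CUBIC)
b=cv2.resize(f[150:230,258:335],None,fx=5,fy=7,interpolation=cv2.INTER_CUBIC)
b=cv2.resize(b,(385,570)); cv2.imwrite("pics/crop1.png",np.hstack([a,b]))
P=lambda x:np.round(x,4).tolist()
def cen(im,roi,fn,lab,z):
    h=cv2.cvtColor(im["frame"],cv2.COLOR_RGB2HSV); x0,y0,x1,y1=roi; m=fn(h[y0:y1,x0:x1].astype(int)); ys,xs=np.nonzero(m)
    c=[xs.mean()+x0,ys.mean()+y0]; print(lab,P(c),len(xs),P(plane(im,[c],z)[0])); return c
cen(T,(268,240,294,266),lambda h:h[...,2]<80,"knob dark T",.175)
cen(S,(285,157,312,183),lambda h:h[...,2]<70,"knob dark S",.172)
cen(T,(258,250,268,260),lambda h:(h[...,1]>90),"red",.145)
cen(T,(276,265,288,274),lambda h:(h[...,1]>60)&(abs(h[...,0]-60)<20),"green",.145)
cen(T,(262,190,292,220),lambda h:(h[...,1]>90)&(h[...,0]>18)&(h[...,0]<35),"bail T",.089)
cen(T,(255,180,295,228),lambda h:(h[...,1]<60)&(h[...,2]<175),"well",.145)
Z=deep(T,np.array(np.meshgrid(range(255,296),range(178,230))).reshape(2,-1).T)
m=(Z[:,2]<.12); print("well below-deck bbox", cv2.minAreaRect((Z[m][:,:2]*1000).astype(np.float32)),np.unique(np.round(Z[m][:,2],2),return_counts=True))
print("project seat,dryer",P(project(S,[[.475,-.310,.125],[.475,-.310,.025],[.4953,-.3172,.125]])))
E
```

```text
knob dark T [279.5275, 251.6703] 91 [0.461, -0.0445, 0.175]
knob dark S [297.3195, 171.9112] 169 [0.4805, -0.0437, 0.172]
red [262.2857, 255.0] 7 [0.4524, 0.0009, 0.145]
green [283.0, 270.2] 10 [0.413, -0.0537, 0.145]
bail T [273.6667, 204.6667] 3 [0.5933, -0.0266, 0.089]
well [272.3424, 198.0462] 476 [0.6037, -0.0243, 0.145]
well below-deck bbox ((597.4918212890625, -29.11489486694336), (87.79103088378906, 66.89612579345703), 6.957261562347412) (array([0.01, 0.02, 0.03, 0.04, 0.05, 0.06, 0.07, 0.08, 0.09, 0.1 , 0.11,
       0.12]), array([ 66,  10,  74, 224, 261,  25,  22,  33,  42,  24,  21,  13]))
project seat,dryer [[193.4031, 186.0807], [198.2985, 219.0795], [188.5654, 189.8449]]
```

View pics/crop1.png

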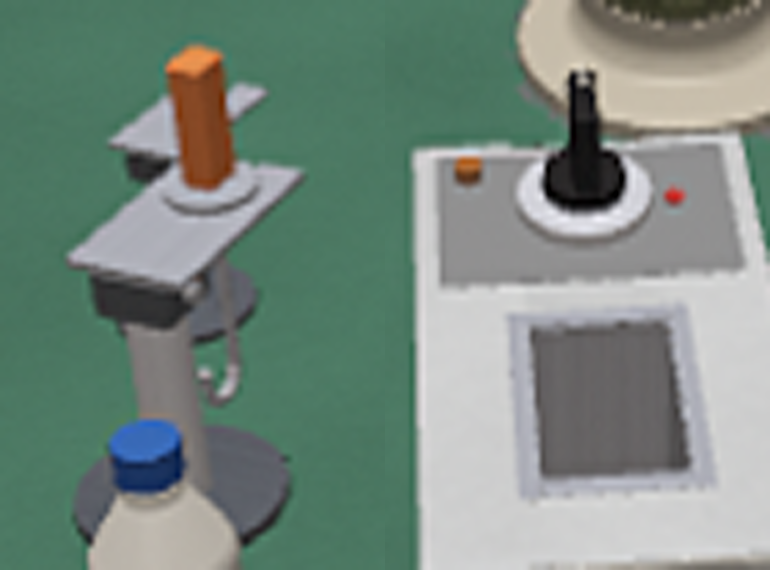

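The scene crop shows the hook's J, with the shank at (197,215) and the tip at (192,217). Allowing for the view bearing, that puts the hook yaw at about -18°, aligned with the slot. The knob centre is about (460,-46) mm. Next I go above the knob.

```bash
cat >> h.py <<'E'
from scipy.spatial.transform import Rotation as Ro
def go(p,yaw,n=None):
    "units of total shift (tool axes, before turning) and turn to reach p with tool down, tool x at yaw deg"
    s=env.observe(); R=np.array(s["tool_rot"]); c,k=np.cos(np.radians(yaw)),np.sin(np.radians(yaw))
    G=np.array([[c,k,0],[k,-c,0],[0,0,-1.]]); d=R.T@(np.array(p)-s["position"])/.05
    w=Ro.from_matrix(R.T@G).as_rotvec(degrees=True)/8
    print("t",s["time_s"],"shift",np.round(d,3),"turn",np.round(w,3),"q",np.round(s["q"],1))
E
python3 -c "
from h import *
go([.460,-.046,.248],186.9)
T=dict(np.load('top0.npz'));h=cv2.cvtColor(T['frame'],cv2.COLOR_RGB2HSV)[195:216,258:294].astype(int)
m=(h[...,1]>60)&(h[...,0]>15)&(h[...,0]<38);ys,xs=np.nonzero(m);print(len(xs),xs+258,ys+195);print(plane(T,np.c_[xs+258,ys+195],.087).mean(0))"
```

```text
t 0.1 shift [-8.933e+00 -8.608e+00  4.000e-03] turn [-0.009 -0.004 -3.446] q [ 57.   21.8  74.4  -0.   83.9 -12.3]
30 [279 280 281 282 269 270 271 272 273 274 275 276 277 278 279 280 281 282
 283 284 285 266 267 268 269 270 271 265 266 267] [204 204 204 204 205 205 205 205 205 205 205 205 205 205 205 205 205 205
 205 205 205 206 206 206 206 206 206 207 207 207]
[ 0.59183147 -0.02941757  0.087     ]
```

Call:
move_arm(motion=[[[-0.3,-0.29,0],[0,0,0]],[[-0.65,-0.63,0],[0,0,0]],[[-0.65,-0.63,0],[0,0,0]],[[-0.65,-0.63,0],[0,0,0]],[[-0.65,-0.63,0],[0,0,0]],[[-0.65,-0.63,0],[0,0,0]],[[-0.65,-0.63,0],[0,0,0]],[[-0.65,-0.63,0],[0,0,0]],[[-0.65,-0.63,0],[0,0,0]],[[-0.65,-0.63,0],[0,0,0]],[[-0.65,-0.63,0],[0,0,0]],[[-0.65,-0.63,0],[0,0,0]],[[-0.65,-0.63,0],[0,0,0]],[[-0.65,-0.62,0],[0,0,0]],[[-0.183,-0.13,0],[0,0,0]],[[0,0,0],[0,0,-0.86]],[[0,0,0],[0,0,-0.86]],[[0,0,0],[0,0,-0.86]],[[0,0,0],[0,0,-0.86]],[[0,0,0],[0,0,0]]], claw=0.4, force=40)

```text
time_s: 2.1
position: [0.46, -0.0449, 0.2481]
tool_rot: [[-0.993, -0.121, -0.001], [-0.121, 0.993, 0.0], [0.001, 0.0, -1.0]]
ft_force: [0.4, 0.6, 0.4]
grip_width: 0.051
gripper_force: 0.0
```

```bash
python3 - <<'E'
from h import *
go([.460,-.046,.183],186.9)
im=snap("scene"); f=cv2.cvtColor(im["frame"],cv2.COLOR_RGB2BGR)
cv2.imwrite("pics/s1.png",cv2.resize(f[60:240,200:400],None,fx=3,fy=3,interpolation=cv2.INTER_CUBIC))
E
```

```text
t 2.1 shift [ 0.002 -0.022  1.303] turn [ 0.003 -0.004  0.004] q [ -20.3   13.    87.4    0.    79.6 -117.2]
```

View pics/s1.png

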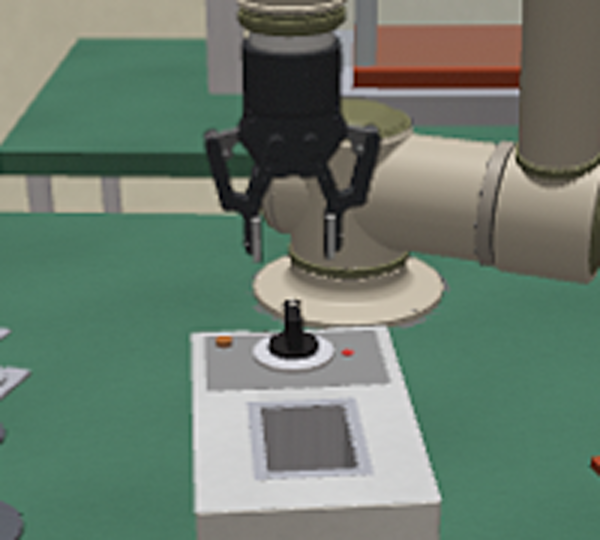

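The picture shows the fingers at (253,235) and (332,235), centred over the knob at (292,315). Now I descend and grip.

Call:
move_arm(motion=[[[0,-0.02,0.3],[0,0,0]],[[0,0,0.3],[0,0,0]],[[0,0,0.3],[0,0,0]],[[0,0,0.25],[0,0,0]],[[0,0,0.15],[0,0,0]],[[0,0,0],[0,0,0]]])

```text
time_s: 2.75
position: [0.46, -0.0461, 0.1826]
tool_rot: [[-0.993, -0.118, -0.002], [-0.118, 0.993, 0.001], [0.002, 0.001, -1.0]]
ft_force: [-0.0, 0.2, -0.2]
grip_width: 0.0515
gripper_force: 0.0
```

Call:
move_arm(motion=[[[0,0,0],[0,0,0]],[[0,0,0],[0,0,0]],[[0,0,0],[0,0,0]],[[0,0,0],[0,0,0]],[[0,0,0],[0,0,0]],[[0,0,0],[0,0,0]]], claw=1, force=45)

```text
time_s: 3.35
position: [0.4604, -0.045, 0.1842]
tool_rot: [[-0.993, -0.119, 0.001], [-0.119, 0.993, 0.003], [-0.002, 0.003, -1.0]]
ft_force: [-1.1, 8.9, 5.9]
grip_width: 0.0135
gripper_force: 44.8
```

Call:
move_arm(motion=[[[0,0.02,0],[0,0,0.5]],[[0,0,0],[0,0,0.9]],[[0,0,0],[0,0,0.9]],[[0,0,0],[0,0,0.9]],[[0,0,0],[0,0,0.9]],[[0,0,0],[0,0,0.9]],[[0,0,0],[0,0,0.9]],[[0,0,0],[0,0,0.9]],[[0,0,0],[0,0,0.9]],[[0,0,0],[0,0,0.9]],[[0,0,0],[0,0,0.9]],[[0,0,0],[0,0,0.9]],[[0,0,0],[0,0,0.7]],[[0,0,0],[0,0,0]]])

```text
time_s: 4.75
position: [0.4591, -0.0462, 0.1842]
tool_rot: [[-0.137, 0.991, -0.003], [0.991, 0.137, -0.002], [-0.002, -0.003, -1.0]]
ft_force: [-9.1, -4.7, 8.9]
grip_width: 0.0133
gripper_force: 45.4
```

Call:
move_arm(motion=[[[0,0,0],[0,0,0]],[[0,0,0],[0,0,0]],[[0,0,0],[0,0,0]],[[0,0,0],[0,0,0]],[[0,0,-0.3],[0,0,0]],[[0,0,-0.6],[0,0,0]],[[0,0,-0.6],[0,0,0]],[[0,0,0],[0,0,0]]], claw=0.4)

```text
time_s: 5.55
position: [0.4615, -0.0457, 0.2617]
tool_rot: [[-0.14, 0.99, 0.007], [0.99, 0.14, -0.002], [-0.003, 0.006, -1.0]]
ft_force: [0.8, -0.6, -0.6]
grip_width: 0.0516
gripper_force: 0.0
```

```bash
python3 - <<'E'
from h import *
im=snap("scene"); f=cv2.cvtColor(im["frame"],cv2.COLOR_RGB2BGR)
a=cv2.resize(f[120:220,230:350],(400,333),interpolation=cv2.INTER_CUBIC)
T=snap("top"); b=cv2.resize(cv2.cvtColor(T["frame"],cv2.COLOR_RGB2BGR)[200:300,220:340],(400,333),interpolation=cv2.INTER_CUBIC)
cv2.imwrite("pics/s2.png",np.hstack([a,b]))
for ps in(162,-18): go([.475,-.309,.28],ps)
E
```

```text
t 5.65 shift [-5.263 -0.446 -0.433] turn [ 3.000e-03  4.000e-03 -7.993e+00] q [-20.3  12.5  86.3   0.   81.1 -28.4]
t 5.65 shift [-5.263 -0.446 -0.433] turn [ 4.0000e-03 -3.0000e-03  1.4507e+01] q [-20.3  12.5  86.3   0.   81.1 -28.4]
```

View pics/s2.png

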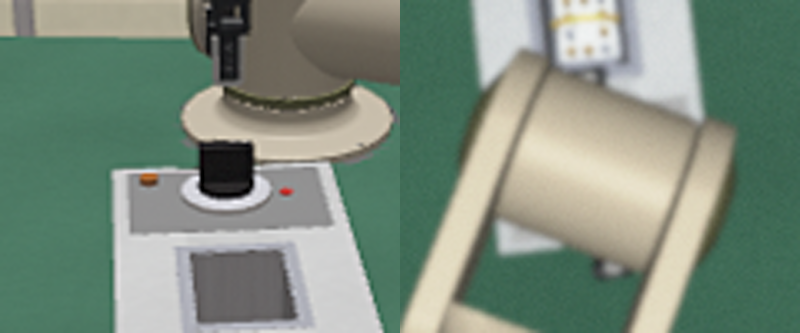

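The picture shows the knob bar now broadside at (226,168), so the selector has turned. Now to the hook.

Call:
move_arm(motion=[[[-0.3,-0.05,-0.1],[0,0,0]],[[-0.6,-0.05,-0.1],[0,0,0]],[[-0.65,-0.05,-0.1],[0,0,0]],[[-0.65,-0.05,-0.133],[0,0,0]],[[-0.65,-0.05,0],[0,0,0]],[[-0.65,-0.05,0],[0,0,0]],[[-0.65,-0.05,0],[0,0,0]],[[-0.6,-0.05,0],[0,0,0]],[[-0.513,-0.046,0],[0,0,0]],[[0,0,0],[0,0,-0.8]],[[0,0,0],[0,0,-0.9]],[[0,0,0],[0,0,-0.9]],[[0,0,0],[0,0,-0.9]],[[0,0,0],[0,0,-0.9]],[[0,0,0],[0,0,-0.9]],[[0,0,0],[0,0,-0.9]],[[0,0,0],[0,0,-0.9]],[[0,0,0],[0,0,-0.893]],[[0,0,0],[0,0,0]]])

```text
time_s: 7.55
position: [0.4748, -0.3089, 0.2785]
tool_rot: [[-0.951, 0.308, -0.002], [0.308, 0.951, 0.002], [0.002, 0.001, -1.0]]
ft_force: [0.2, -1.1, 0.8]
grip_width: 0.0511
gripper_force: 0.0
```

```bash
python3 - <<'E'
from h import *
go([.4747,-.309,.162],162)
im=snap("scene"); f=cv2.cvtColor(im["frame"],cv2.COLOR_RGB2BGR)
cv2.imwrite("pics/s3.png",cv2.resize(f[90:240,130:260],None,fx=4,fy=4,interpolation=cv2.INTER_CUBIC))
# handle vs TCP axis in the scene image
h=cv2.cvtColor(im["frame"],cv2.COLOR_RGB2HSV)[155:195,175:210];m=(h[...,0]<16)&(h[...,1]>150)&(h[...,2]>110)
ys,xs=np.nonzero(m);print("handle px",xs.mean()+175,ys.mean()+155,len(xs),"expected",project(im,[[.4747,-.309,.159]]))
E
```

```text
t 7.55 shift [-0.004 -0.006  2.33 ] turn [ 0.009 -0.017  0.007] q [ -45.    22.5   68.3    0.    89.4 -117.1]
handle px 191.13333333333333 174.05641025641026 195 expected [[192.0434876  174.08543459]]
```

View pics/s3.png

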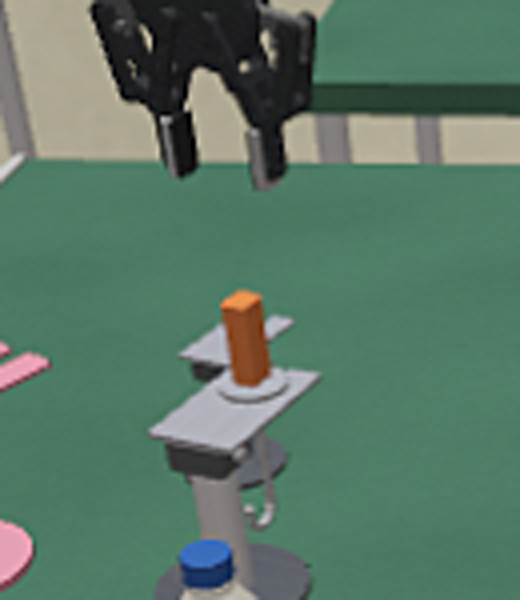

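The picture shows the fingers at (180,145) and (265,150) straddling the handle at (247,340), and the J tip is consistent with a yaw of about -18°. I descend and grip.

Call:
move_arm(motion=[[[0,0,0.3],[0,0,0]],[[0,0,0.45],[0,0,0]],[[0,0,0.45],[0,0,0]],[[0,0,0.4],[0,0,0]],[[0,0,0.35],[0,0,0]],[[0,0,0.25],[0,0,0]],[[0,0,0.13],[0,0,0]],[[0,0,0],[0,0,0]]])

```text
time_s: 8.4
position: [0.4748, -0.3089, 0.1625]
tool_rot: [[-0.95, 0.311, -0.001], [0.311, 0.95, 0.001], [0.002, 0.001, -1.0]]
ft_force: [0.6, 0.3, -0.0]
grip_width: 0.0511
gripper_force: 0.0
```

Call:
move_arm(motion=[[[0,0,0],[0,0,0]],[[0,0,0],[0,0,0]],[[0,0,0],[0,0,0]],[[0,0,0],[0,0,0]],[[0,0,0],[0,0,0]],[[0,0,0],[0,0,0]]], claw=1, force=60)

```text
time_s: 9.0
position: [0.4752, -0.3093, 0.1642]
tool_rot: [[-0.951, 0.309, 0.001], [0.309, 0.951, -0.001], [-0.001, -0.001, -1.0]]
ft_force: [0.8, -0.5, 4.8]
grip_width: 0.0172
gripper_force: 59.2
```

```bash
python3 - <<'E'
from h import *
T=dict(np.load("top0.npz"))
W=deep(T,np.array(np.meshgrid(range(372,415),range(268,320))).reshape(2,-1).T)
m=W[:,2]>.05; w=W[m]; print(np.median(w[:,2]),w[:,2].max(), np.round(cv2.boxPoints(cv2.minAreaRect((w[:,:2]*1000).astype(np.float32)))))
E
```

```text
0.09401583322144313 1.1863427162175662 [[ 297. -370.]
 [ 370. -396.]
 [ 489.  -66.]
 [ 416.  -40.]]
```

Call:
move_arm(motion=[[[0,0,-0.08],[0,0,0]],[[0,0,-0.08],[0,0,0]],[[0,0,0],[0,0,0]]])

```text
time_s: 9.3
position: [0.4751, -0.3092, 0.1718]
tool_rot: [[-0.951, 0.309, 0.0], [0.309, 0.951, -0.0], [-0.0, -0.0, -1.0]]
ft_force: [0.4, -0.6, -2.1]
grip_width: 0.0171
gripper_force: 58.5
```

Call:
move_arm(motion=[[[0.15,0,0],[0,0,0]],[[0.3,0,0],[0,0,0]],[[0.35,0,0],[0,0,0]],[[0.35,0,0],[0,0,0]],[[0.3,0,0],[0,0,0]],[[0.15,0,0],[0,0,0]],[[0,0,-0.4],[0,0,0]],[[0,0,-0.8],[0,0,0]],[[0,0,-0.8],[0,0,0]],[[0,0,-0.8],[0,0,0]],[[0,0,-0.8],[0,0,0]],[[0,0,-0.4],[0,0,0]],[[0,0,0],[0,0,0]]])

```text
time_s: 10.6
position: [0.3993, -0.2847, 0.3739]
tool_rot: [[-0.951, 0.309, 0.004], [0.309, 0.951, -0.004], [-0.005, -0.003, -1.0]]
ft_force: [0.2, 0.9, -2.4]
grip_width: 0.0175
gripper_force: 58.7
```

```bash
python3 - <<'E'
from h import *
s=env.observe();p=s["position"]
im=snap("scene"); f=cv2.cvtColor(im["frame"],cv2.COLOR_RGB2BGR)
c=project(im,[p])[0].astype(int); x0,y0=max(c[0]-55,0),max(c[1]-40,0)
cv2.imwrite("pics/s4.png",cv2.resize(f[y0:y0+130,x0:x0+110],None,fx=4.5,fy=4.5,interpolation=cv2.INTER_CUBIC)); print("origin",x0,y0)
T=snap("top"); g=cv2.cvtColor(T["frame"],cv2.COLOR_RGB2HSV)[235:275,255:300].astype(int)
W=np.nonzero((g[...,2]>150)&(g[...,1]<60)); print(p,s["ft_force"],s["wrist_torque"])
# knob: white pointer line + dark mask centroid, top view
k=T["frame"][238:270,260:300]; cv2.imwrite("pics/knob.png",cv2.resize(cv2.cvtColor(k,cv2.COLOR_RGB2BGR),None,fx=12,fy=12,interpolation=cv2.INTER_CUBIC))
go([.565,-.0325,.345],186.9)
E
```

```text
origin 142 39
[ 0.39927778 -0.28471309  0.37386072] [ 0.17248712  0.85598749 -2.39641846] [-0.00344856  0.04714945  0.02169149]
t 10.7 shift [-1.606  5.815  0.508] turn [ 0.007 -0.007 -3.114] q [ -49.4   12.1   68.5    0.    99.5 -121.4]
```

View pics/s4.png

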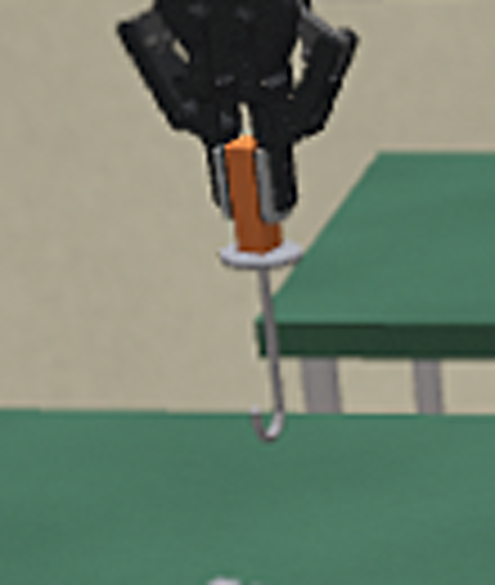

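View pics/knob.png

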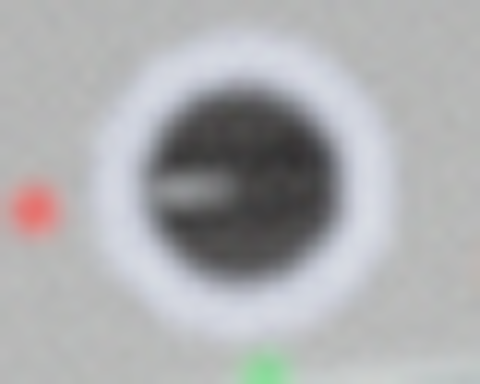

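The images show the knob pointer (190,188) at the red dot (35,210), so the dryer is OFF. The hook is held with collar (262,255), shank bottom (278,410) and J tip (255,412). I check its lean and yaw by projection.

```bash
python3 - <<'E'
from h import *
S=dict(np.load("scene0.npz")); s=env.observe(); p=np.array(s["position"]); 
obs=np.array([[262,258],[278,410],[267,438],[255,412]])/4.5+[142,39]
for yaw in(-30,-18,-8):
    c,k=np.cos(np.radians(yaw)),np.sin(np.radians(yaw)); R=np.array([[c,-k,0],[k,c,0],[0,0,1]]); o=p-[0,0,.039]
    q=project(S,o+(np.array([[0,0,0],[0,0,-.086],[.012,0,-.1],[.024,0,-.075]])@R.T)); print(yaw,np.round(q-obs,1).tolist())
E
```

```text
-30 [[0.1, 0.8], [0.8, 0.5], [0.6, 0.9], [-1.3, -1.2]]
-18 [[0.1, 0.8], [0.8, 0.5], [1.4, 1.1], [0.4, -0.9]]
-8 [[0.1, 0.8], [0.8, 0.5], [2.2, 1.1], [1.9, -0.7]]
```

```bash
python3 -c "
from h import *
go([.5568,-.0333,.345],186.9)"
```

```text
t 10.7 shift [-1.455  5.749  0.508] turn [ 0.007 -0.007 -3.114] q [ -49.4   12.1   68.5    0.    99.5 -121.4]
```

Call:
move_arm(motion=[[[-0.07,0.29,0.03],[0,0,0]],[[-0.14,0.57,0.05],[0,0,0]],[[-0.14,0.57,0.05],[0,0,0]],[[-0.14,0.57,0.05],[0,0,0]],[[-0.14,0.57,0.05],[0,0,0]],[[-0.14,0.57,0.05],[0,0,0]],[[-0.14,0.57,0.05],[0,0,0]],[[-0.14,0.57,0.05],[0,0,0]],[[-0.14,0.57,0.05],[0,0,0]],[[-0.14,0.57,0.05],[0,0,0]],[[-0.125,0.329,0.028],[0,0,0]],[[0,0,0],[0,0,-0.6]],[[0,0,0],[0,0,-0.9]],[[0,0,0],[0,0,-0.9]],[[0,0,0],[0,0,-0.714]],[[0,0,0],[0,0,0]],[[0,0,0],[0,0,0]]])

```text
time_s: 12.4
position: [0.5568, -0.0335, 0.3447]
tool_rot: [[-0.993, -0.117, -0.002], [-0.117, 0.993, 0.001], [0.002, 0.001, -1.0]]
ft_force: [-0.5, -0.0, -1.6]
grip_width: 0.0175
gripper_force: 58.8
```

```bash
python3 - <<'E'
from h import *
im=snap("scene"); np.savez("s5.npz",**im); f=cv2.cvtColor(im["frame"],cv2.COLOR_RGB2BGR); print(f.shape)
cv2.imwrite("pics/s5.png",cv2.resize(f[70:220,240:350],None,fx=4,fy=4,interpolation=cv2.INTER_CUBIC))
go([.5568,-.0333,.1947],186.9)
p=np.array(env.observe()["position"]);c,k=np.cos(np.radians(6.9)),np.sin(np.radians(6.9)); R=np.array([[c,-k,0],[k,c,0],[0,0,1]])
q=project(im,p-[0,0,.039]+(np.array([[0,0,0],[0,0,-.086],[.012,0,-.1],[.024,0,-.075]])@R.T)); print(((q-[240,70])*4).round().tolist())
E
```

```text
(420, 560, 3)
t 12.45 shift [-5.000e-03  1.000e-03  3.006e+00] turn [ 0.005 -0.012 -0.017] q [ -15.6   20.    61.4    0.    98.7 -112.4]
[[241.0, 246.0], [241.0, 391.0], [243.0, 423.0], [245.0, 392.0]]
```

View pics/s5.png

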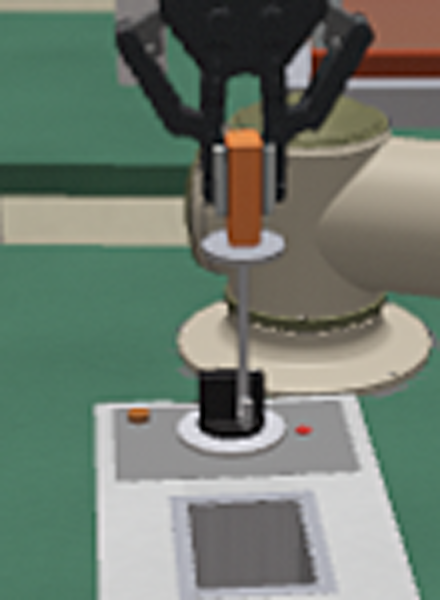

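The picture shows the hook upright over the well's near side, with collar (243,246) and J bottom (244,425), both as predicted. I lower it in two steps.

Call:
move_arm(motion=[[[0,0,0.2],[0,0,0]],[[0,0,0.35],[0,0,0]],[[0,0,0.35],[0,0,0]],[[0,0,0.35],[0,0,0]],[[0,0,0.35],[0,0,0]],[[0,0,0.2],[0,0,0]],[[0,0,0.2],[0,0,0]],[[0,0,0],[0,0,0]]])

```text
time_s: 13.25
position: [0.5566, -0.0334, 0.2448]
tool_rot: [[-0.993, -0.12, -0.002], [-0.12, 0.993, 0.001], [0.002, 0.001, -1.0]]
ft_force: [-1.4, 0.4, -1.5]
grip_width: 0.0175
gripper_force: 58.8
```

Call:
move_arm(motion=[[[0,0,0.2],[0,0,0]],[[0,0,0.2],[0,0,0]],[[0,0,0.2],[0,0,0]],[[0,0,0.2],[0,0,0]],[[0,0,0.1],[0,0,0]],[[0,0,0.1],[0,0,0]],[[0,0,0],[0,0,0]]])

```text
time_s: 13.95
position: [0.5568, -0.0335, 0.1955]
tool_rot: [[-0.993, -0.12, -0.001], [-0.12, 0.993, 0.0], [0.001, 0.0, -1.0]]
ft_force: [-0.1, -0.1, -1.8]
grip_width: 0.0175
gripper_force: 58.8
```

```bash
python3 - <<'E'
from h import *
go([.580,-.0304,.1947],186.9)
T=snap("top"); h=cv2.cvtColor(T["frame"],cv2.COLOR_RGB2HSV)[190:218,255:298].astype(int)
m=(h[...,1]>60)&(h[...,0]>15)&(h[...,0]<38);ys,xs=np.nonzero(m);print(len(xs),plane(T,np.c_[xs+255,ys+190],.087).mean(0) if len(xs) else "")
E
```

```text
t 13.95 shift [-0.467  0.005  0.015] turn [ 0.002 -0.006  0.001] q [ -15.6   25.1   78.2   -0.    76.8 -112.5]
0
```

No contact. I slide under the bail and watch the force.

Call:
move_arm(motion=[[[-0.1,0,0.01],[0,0,0]],[[-0.1,0,0],[0,0,0]],[[-0.1,0,0],[0,0,0]],[[-0.1,0,0],[0,0,0]],[[-0.07,0,0],[0,0,0]],[[0,0,0],[0,0,0]]])

```text
time_s: 14.6
position: [0.5807, -0.0306, 0.1954]
tool_rot: [[-0.993, -0.12, 0.0], [-0.12, 0.993, 0.0], [-0.0, 0.0, -1.0]]
ft_force: [-0.4, 0.7, -1.6]
grip_width: 0.0178
gripper_force: 58.8
```

Call:
move_arm(motion=[[[0,0,-0.1],[0,0,0]],[[0,0,-0.1],[0,0,0]],[[0,0,-0.1],[0,0,0]],[[0,0,-0.1],[0,0,0]],[[0,0,-0.1],[0,0,0]],[[0,0,-0.1],[0,0,0]],[[0,0,-0.1],[0,0,0]],[[0,0,0],[0,0,0]],[[0,0,0],[0,0,0]]])

```text
time_s: 15.5
position: [0.5802, -0.0307, 0.2304]
tool_rot: [[-0.993, -0.12, -0.0], [-0.12, 0.993, 0.0], [0.0, 0.0, -1.0]]
ft_force: [0.3, -0.3, -5.4]
grip_width: 0.0174
gripper_force: 58.6
```

The basket is picked up, adding about 3.6 N. I lift it straight out slowly.

Call:
move_arm(motion=[[[-0.02,0,-0.1],[0,0,0]],[[0,0,-0.12],[0,0,0]],[[0,0,-0.12],[0,0,0]],[[0,0,-0.12],[0,0,0]],[[0,0,-0.12],[0,0,0]],[[0,0,-0.12],[0,0,0]],[[0,0,-0.12],[0,0,0]],[[0,0,-0.12],[0,0,0]],[[0,0,-0.12],[0,0,0]],[[0,0,-0.12],[0,0,0]],[[0,0,0],[0,0,0]]])

```text
time_s: 16.6
position: [0.5815, -0.0306, 0.2906]
tool_rot: [[-0.993, -0.12, 0.002], [-0.12, 0.993, -0.0], [-0.002, -0.001, -1.0]]
ft_force: [-0.2, -0.2, -4.7]
grip_width: 0.0172
gripper_force: 58.6
```

Call:
move_arm(motion=[[[0,0,-0.12],[0,0,0]],[[0,0,-0.15],[0,0,0]],[[0,0,-0.15],[0,0,0]],[[0,0,-0.15],[0,0,0]],[[0,0,-0.15],[0,0,0]],[[0,0,-0.15],[0,0,0]],[[0,0,-0.2],[0,0,0]],[[0,0,-0.2],[0,0,0]],[[0,0,-0.2],[0,0,0]],[[0,0,-0.2],[0,0,0]],[[0,0,-0.15],[0,0,0]],[[0,0,-0.1],[0,0,0]],[[0,0,0],[0,0,0]]])

```text
time_s: 17.9
position: [0.5814, -0.0306, 0.3862]
tool_rot: [[-0.993, -0.12, 0.001], [-0.12, 0.993, -0.0], [-0.001, -0.0, -1.0]]
ft_force: [-0.5, -0.1, -4.3]
grip_width: 0.0173
gripper_force: 58.6
```

```bash
python3 - <<'E'
from h import *
def yel(im,P0,r,z):
    c=project(im,[P0])[0].astype(int);x0,y0=c-r; h=cv2.cvtColor(im["frame"],cv2.COLOR_RGB2HSV)[y0:y0+2*r,x0:x0+2*r].astype(int)
    m=(h[...,1]>110)&(h[...,0]>18)&(h[...,0]<34)&(h[...,2]>90);ys,xs=np.nonzero(m);print(len(xs),c,(xs.min()+x0,xs.max()+x0,ys.min()+y0,ys.max()+y0) if len(xs) else "")
im=snap("scene"); p=np.array(env.observe()["position"]); b=p+[.012,.0014,-.1307]; yel(im,b,30,0)
d=deep(im,[project(im,[b+[0.034,0,-.055]])[0]]); print("front face depth",d, b)
go([.4346,.3296,.375],186.9)
E
```

```text
141 [301 160] (np.int64(288), np.int64(314), np.int64(160), np.int64(183))
front face depth [[ 0.62763933 -0.02930147  0.20204765]] [ 0.59333768 -0.02915135  0.25487234]
t 17.95 shift [2.048 7.504 0.211] turn [-0.     0.     0.001] q [ -14.7   22.4   51.4    0.   106.3 -111.6]
```

Call:
move_arm(motion=[[[0.023,0.083,0],[0,0,0]],[[0.045,0.166,0],[0,0,0]],[[0.068,0.248,0],[0,0,0]],[[0.091,0.331,0],[0,0,0]],[[0.114,0.414,0],[0,0,0]],[[0.136,0.497,0],[0,0,0]],[[0.136,0.497,0],[0,0,0]],[[0.136,0.497,0],[0,0,0]],[[0.136,0.497,0],[0,0,0]],[[0.136,0.497,0],[0,0,0]],[[0.136,0.497,0],[0,0,0]],[[0.136,0.497,0],[0,0,0]],[[0.136,0.497,0],[0,0,0]],[[0.136,0.497,0],[0,0,0]],[[0.136,0.497,0],[0,0,0]],[[0.114,0.414,0],[0,0,0]],[[0.091,0.331,0],[0,0,0]],[[0.068,0.248,0],[0,0,0]],[[0.045,0.166,0],[0,0,0]],[[0.023,0.083,0],[0,0,0]]])

```text
time_s: 19.95
position: [0.4346, 0.3278, 0.3856]
tool_rot: [[-0.993, -0.121, 0.0], [-0.121, 0.993, 0.0], [-0.0, -0.0, -1.0]]
ft_force: [0.9, -0.5, -3.5]
grip_width: 0.0169
gripper_force: 58.7
```

Call:
move_arm(motion=[[[0,0,0],[0,0,-0.1]],[[0,0,0],[0,0,-0.2]],[[0,0,0.1],[0,0,-0.25]],[[0,0,0.2],[0,0,-0.25]],[[0,0,0.3],[0,0,-0.25]],[[0,0,0.3],[0,0,-0.25]],[[0,0,0.3],[0,0,-0.2]],[[0,0,0.3],[0,0,-0.1]],[[0,0,0.3],[0,0,-0.075]],[[0,0,0.3],[0,0,0]],[[0,0,0.2],[0,0,0]],[[0,0,0.1],[0,0,0]],[[0,0,0],[0,0,0]],[[0,0,0],[0,0,0]]])

```text
time_s: 21.35
position: [0.4354, 0.3272, 0.2662]
tool_rot: [[-0.938, -0.347, 0.001], [-0.347, 0.938, 0.0], [-0.001, 0.0, -1.0]]
ft_force: [-0.6, -0.6, -3.7]
grip_width: 0.0175
gripper_force: 58.7
```

```bash
python3 - <<'E'
from h import *
go([.4353,.3268,.217],200.3)
im=snap("scene"); p=np.array(env.observe()["position"]); print(p,env.observe()["ft_force"])
R=np.array(env.observe()["tool_rot"]); b=p-R[:,0]*.012+[0,0,-.1307]
c=project(im,[b])[0].astype(int);r=30;x0,y0=c-r;h=cv2.cvtColor(im["frame"],cv2.COLOR_RGB2HSV)[y0:y0+2*r,x0:x0+2*r].astype(int)
m=(h[...,1]>110)&(h[...,0]>18)&(h[...,0]<34)&(h[...,2]>90);ys,xs=np.nonzero(m);print("bail",b,c,len(xs),xs.min()+x0,xs.max()+x0,ys.min()+y0,ys.max()+y0)
# basket pose: depth points near basket body
v,u=np.mgrid[c[1]-20:c[1]+60,c[0]-40:c[0]+40];W=deep(im,np.c_[u.ravel(),v.ravel()])
k=(np.linalg.norm(W[:,:2]-b[:2],axis=1)<.06)&(abs(W[:,2]-(b[2]-.056))<.02);print(k.sum(),"body z",W[k,2].min(),W[k,2].max(),cv2.minAreaRect((W[k,:2]*1000).astype(np.float32)))
E
```

```text
t 21.35 shift [ 0.006 -0.006  0.984] turn [0.    0.008 0.   ] q [ 24.5  20.5  73.3  -0.   86.1 -85.8]
[0.43542719 0.32722746 0.26628735] [-0.81451582 -0.21471903 -3.67887116]
bail [0.44668141 0.33139187 0.1356032 ] [447 180] 118 435 457 181 200
732 body z 0.060037974101679326 0.09876670227667939 ((448.5362548828125, 331.3871154785156), (92.83212280273438, 64.24749755859375), 18.617952346801758)
```

The basket hangs level over the tray, at yaw 19° and centred within 2 mm. Now a gentle set-down.

Call:
move_arm(motion=[[[0,0,0.1],[0,0,0]],[[0,0,0.15],[0,0,0]],[[0,0,0.15],[0,0,0]],[[0,0,0.15],[0,0,0]],[[0,0,0.1],[0,0,0]],[[0,0,0.08],[0,0,0]],[[0,0,0.05],[0,0,0]],[[0,0,0.04],[0,0,0]],[[0,0,0.03],[0,0,0]],[[0,0,0.03],[0,0,0]],[[0,0,0.03],[0,0,0]],[[0,0,0.03],[0,0,0]],[[0,0,0.03],[0,0,0]],[[0,0,0.03],[0,0,0]],[[0,0,0.03],[0,0,0]],[[0,0,0.03],[0,0,0]],[[0,0,0.03],[0,0,0]],[[0,0,0.03],[0,0,0]],[[0,0,0],[0,0,0]],[[0,0,0],[0,0,0]]])

```text
time_s: 23.4
position: [0.4352, 0.3272, 0.2096]
tool_rot: [[-0.938, -0.347, 0.0], [-0.347, 0.938, 0.0], [-0.0, -0.0, -1.0]]
ft_force: [-0.1, 0.1, -0.3]
grip_width: 0.0177
gripper_force: 59.1
```

Call:
move_arm(motion=[[[0,0,0.08],[0,0,0]],[[0,0,0.1],[0,0,0]],[[0,0,0.1],[0,0,0]],[[0,0,0.1],[0,0,0]],[[0,0,0],[0,0,0]],[[0,0,0],[0,0,0]]])

```text
time_s: 24.0
position: [0.4352, 0.3272, 0.1905]
tool_rot: [[-0.938, -0.347, -0.0], [-0.347, 0.938, -0.0], [0.0, -0.0, -1.0]]
ft_force: [0.5, -0.2, -0.8]
grip_width: 0.0176
gripper_force: 59.1
```

Call:
move_arm(motion=[[[0.05,0,0],[0,0,0]],[[0.1,0,0],[0,0,0]],[[0.1,0,0],[0,0,0]],[[0.1,0,0],[0,0,0]],[[0.1,0,0],[0,0,0]],[[0.1,0,0],[0,0,0]],[[0.1,0,0],[0,0,0]],[[0,0,0],[0,0,0]]])

```text
time_s: 24.8
position: [0.4041, 0.3157, 0.1907]
tool_rot: [[-0.938, -0.347, -0.0], [-0.347, 0.938, -0.0], [0.0, 0.0, -1.0]]
ft_force: [-0.0, -0.4, -1.3]
grip_width: 0.0174
gripper_force: 59.1
```

Call:
move_arm(motion=[[[0,0,-0.1],[0,0,0]],[[0,0,-0.2],[0,0,0]],[[0,0,-0.4],[0,0,0]],[[0,0,-0.6],[0,0,0]],[[0,0,-0.7],[0,0,0]],[[0,0,-0.7],[0,0,0]],[[0,0,-0.5],[0,0,0]],[[0,0,-0.2],[0,0,0]],[[0,0,0],[0,0,0]]])

```text
time_s: 25.7
position: [0.4049, 0.316, 0.3616]
tool_rot: [[-0.938, -0.347, 0.002], [-0.347, 0.938, 0.001], [-0.002, 0.0, -1.0]]
ft_force: [-0.2, -0.3, -2.4]
grip_width: 0.0175
gripper_force: 59.1
```

```bash
python3 - <<'E'
from h import *
go([.3997,-.2848,.365],162)
im=snap("scene"); print(env.observe()["position"]); b=np.array([.4465,.331,.0845])
c=project(im,[b])[0].astype(int);v,u=np.mgrid[c[1]-30:c[1]+50,c[0]-45:c[0]+45];W=deep(im,np.c_[u.ravel(),v.ravel()])
n=np.linalg.norm(W[:,:2]-b[:2],axis=1)
for lo,hi in((.034,.060),(.065,.095)):
    k=(n<.06)&(W[:,2]>lo)&(W[:,2]<hi);print(k.sum(),"z",W[k,2].min(),W[k,2].max(),cv2.minAreaRect((W[k,:2]*1000).astype(np.float32)))
E
```

```text
t 25.7 shift [  4.266 -11.233  -0.08 ] turn [0.007 0.016 4.788] q [ 24.7  14.8  66.3   0.   98.8 -85.6]
[0.40460941 0.31584776 0.36014158]
400 z 0.03402051640544468 0.05951337563190284 ((448.6468505859375, 332.59600830078125), (92.62792205810547, 62.047203063964844), 20.438232421875)
45 z 0.06552740128952939 0.08515577507868288 ((449.69561767578125, 331.9490051269531), (6.744725227355957, 53.47241973876953), 17.742107391357422)
```

The basket sits flat and centred in the rail. Now I turn the hook, then carry it back to the bracket.

Call:
move_arm(motion=[[[0,0,0],[0,0,0.5]],[[0,0,0],[0,0,0.9]],[[0,0,0],[0,0,0.9]],[[0,0,0],[0,0,0.9]],[[0,0,0],[0,0,0.9]],[[0,0,-0.08],[0,0,0.688]],[[0,0,0],[0,0,0]]])

```text
time_s: 26.45
position: [0.4046, 0.3158, 0.3633]
tool_rot: [[-0.951, 0.31, -0.002], [0.31, 0.951, -0.001], [0.002, -0.002, -1.0]]
ft_force: [0.4, 0.5, -0.8]
grip_width: 0.0176
gripper_force: 59.1
```

Call:
move_arm(motion=[[[-0.06,-0.191,0],[0,0,0]],[[-0.12,-0.381,0],[0,0,0]],[[-0.181,-0.572,0],[0,0,0]],[[-0.211,-0.668,0],[0,0,0]],[[-0.211,-0.668,0],[0,0,0]],[[-0.211,-0.668,0],[0,0,0]],[[-0.211,-0.668,0],[0,0,0]],[[-0.211,-0.668,0],[0,0,0]],[[-0.211,-0.668,0],[0,0,0]],[[-0.211,-0.668,0],[0,0,0]],[[-0.211,-0.668,0],[0,0,0]],[[-0.211,-0.668,0],[0,0,0]],[[-0.211,-0.668,0],[0,0,0]],[[-0.211,-0.668,0],[0,0,0]],[[-0.211,-0.668,0],[0,0,0]],[[-0.211,-0.668,0],[0,0,0]],[[-0.211,-0.668,0],[0,0,0]],[[-0.151,-0.477,0],[0,0,0]],[[-0.09,-0.286,0],[0,0,0]],[[-0.065,-0.206,0],[0,0,0]]])

```text
time_s: 28.45
position: [0.3992, -0.286, 0.364]
tool_rot: [[-0.951, 0.309, -0.001], [0.309, 0.951, 0.001], [0.001, 0.001, -1.0]]
ft_force: [0.1, 0.2, -1.4]
grip_width: 0.0173
gripper_force: 59.1
```

Call:
move_arm(motion=[[[0,0,0],[0,0,0]],[[0,0,0],[0,0,0]]])

```text
time_s: 28.65
position: [0.3997, -0.2845, 0.3646]
tool_rot: [[-0.951, 0.308, 0.0], [0.308, 0.951, 0.0], [0.0, 0.0, -1.0]]
ft_force: [0.3, -0.0, -0.9]
grip_width: 0.0177
gripper_force: 59.1
```

```bash
python3 - <<'E'
from h import *
go([.3997,-.2848,.1725],162)
im=snap("scene"); p=np.array(env.observe()["position"]); h=cv2.cvtColor(im["frame"],cv2.COLOR_RGB2HSV)
c=project(im,[p])[0].astype(int); print(p,c)
o=p-[0,0,.0392]; c_,k=np.cos(np.radians(-18)),np.sin(np.radians(-18)); R=np.array([[c_,-k,0],[k,c_,0],[0,0,1]])
a=project(im,o+np.array([[0,0,0],[0,0,-.05],[0,0,-.08],[.012,0,-.1],[.024,0,-.075]])@R.T); print(a.round(1).tolist())
cv2.imwrite("pics/s9.png",im["frame"][:,:,::-1])
for r in (1,2):
    x,y=a[r].round().astype(int); print(y,x-6,im["frame"][y,x-6:x+7].astype(int).tolist())
np.savez("s9.npz",**im)
E
```

```text
t 28.65 shift [-2.000e-03 -7.000e-03  3.842e+00] turn [ 0.002 -0.001  0.007] q [ -49.3   12.3   69.2    0.    98.5 -121.4]
[ 0.39976012 -0.28431202  0.36474681] [198  83]
[[200.5, 99.5], [203.0, 119.2], [204.4, 130.6], [202.9, 139.7], [199.2, 132.0]]
119 197 [[174, 168, 148], [179, 173, 151], [170, 166, 144], [169, 165, 143], [160, 154, 135], [121, 117, 112], [92, 89, 94], [143, 139, 123], [168, 164, 142], [169, 165, 143], [172, 167, 145], [147, 143, 128], [121, 118, 115]]
131 198 [[61, 112, 90], [60, 112, 89], [61, 112, 90], [62, 114, 91], [62, 117, 93], [88, 105, 96], [104, 97, 101], [86, 97, 92], [67, 111, 91], [62, 116, 93], [62, 115, 93], [65, 117, 94], [67, 118, 95]]
```

The hook hasn't shifted in the grip. I descend and slide back into the slot along the way it came out.

Call:
move_arm(motion=[[[0,-0.007,0.2],[0,0,0]],[[0,0,0.5],[0,0,0]],[[0,0,0.6],[0,0,0]],[[0,0,0.6],[0,0,0]],[[0,0,0.6],[0,0,0]],[[0,0,0.6],[0,0,0]],[[0,0,0.4],[0,0,0]],[[0,0,0.25],[0,0,0]],[[0,0,0.09],[0,0,0]],[[0,0,0],[0,0,0]]])

```text
time_s: 29.7
position: [0.3995, -0.285, 0.1722]
tool_rot: [[-0.951, 0.308, -0.001], [0.308, 0.951, 0.001], [0.001, 0.0, -1.0]]
ft_force: [0.1, -0.7, -1.7]
grip_width: 0.0172
gripper_force: 59.1
```

Call:
move_arm(motion=[[[-0.1,0,0],[0,0,0]],[[-0.2,0,0],[0,0,0]],[[-0.2,0,0],[0,0,0]],[[-0.2,0,0],[0,0,0]],[[-0.15,0,0],[0,0,0]],[[0,0,0],[0,0,0]]])

```text
time_s: 30.3
position: [0.441, -0.299, 0.1724]
tool_rot: [[-0.951, 0.308, 0.0], [0.308, 0.951, -0.0], [-0.0, -0.0, -1.0]]
ft_force: [0.0, 0.5, -1.4]
grip_width: 0.0174
gripper_force: 59.1
```

```bash
python3 -c "
from h import *
go([.4751,-.3092,.1722],162); print(env.observe()['ft_force'])"
```

```text
t 30.3 shift [-0.713  0.017  0.004] turn [-0.001  0.002  0.004] q [ -46.9   24.    84.2    0.    71.7 -118.9]
[ 0.04409223  0.47617527 -1.40271943]
```

Call:
move_arm(motion=[[[-0.15,0.012,0],[0,0,0]],[[-0.2,0,0],[0,0,0]],[[-0.2,0,0],[0,0,0]],[[-0.16,0,0],[0,0,0]],[[0,0,0],[0,0,0]]])

```text
time_s: 30.8
position: [0.4749, -0.3094, 0.1723]
tool_rot: [[-0.951, 0.309, 0.0], [0.309, 0.951, -0.0], [-0.0, -0.0, -1.0]]
ft_force: [0.2, -0.6, -1.5]
grip_width: 0.017
gripper_force: 59.1
```

Call:
move_arm(motion=[[[0,0,0.04],[0,0,0]],[[0,0,0.04],[0,0,0]],[[0,0,0.04],[0,0,0]],[[0,0,0.03],[0,0,0]],[[0,0,0.02],[0,0,0]],[[0,0,0],[0,0,0]],[[0,0,0],[0,0,0]]])

```text
time_s: 31.5
position: [0.4739, -0.3091, 0.1642]
tool_rot: [[-0.951, 0.309, -0.0], [0.309, 0.951, -0.0], [0.0, -0.0, -1.0]]
ft_force: [-0.9, 1.0, 1.4]
grip_width: 0.0171
gripper_force: 59.2
```

The collar is on the plate. I release and withdraw.

Call:
move_arm(motion=[[[0,0,0],[0,0,0]],[[0,0,0],[0,0,0]],[[0,0,0],[0,0,0]],[[0,0,0],[0,0,0]],[[0,0,0],[0,0,0]],[[0,0,-0.2],[0,0,0]],[[0,0,-0.4],[0,0,0]],[[0,0,-0.5],[0,0,0]],[[0,0,-0.5],[0,0,0]],[[0,0,-0.5],[0,0,0]],[[0,0,-0.2],[0,0,0]],[[0,0,0],[0,0,0]]], claw=0.4)

```text
time_s: 32.7
position: [0.4742, -0.3093, 0.2804]
tool_rot: [[-0.951, 0.309, 0.002], [0.309, 0.951, -0.002], [-0.003, -0.001, -1.0]]
ft_force: [0.1, -0.7, -0.7]
grip_width: 0.0512
gripper_force: 0.0
```

Call:
move_arm(motion=[[[0.3,0,0],[0,0,0]],[[0.6,0,0],[0,0,0]],[[0.6,0,0],[0,0,0]],[[0.6,0,0],[0,0,0]],[[0.3,0,0],[0,0,0]],[[0,0,0],[0,0,0]],[[0,0,0],[0,0,0]]])

```text
time_s: 33.4
position: [0.36, -0.2721, 0.2785]
tool_rot: [[-0.951, 0.309, -0.0], [0.309, 0.951, 0.001], [0.001, 0.001, -1.0]]
ft_force: [-0.0, -1.0, 0.6]
grip_width: 0.0511
gripper_force: 0.0
```

```bash
python3 - <<'E'
from h import *
o=env.observe(); print(o["time_s"],o["position"],o["grip_width"],o["gripper_force"])
S=snap("scene"); S0=dict(np.load("scene0.npz"))
h=cv2.cvtColor(S["frame"],cv2.COLOR_RGB2HSV)[155:195,175:210];m=(h[...,0]<16)&(h[...,1]>150)&(h[...,2]>120)
ys,xs=np.nonzero(m);print("handle",xs.mean()+175,ys.mean()+155,len(xs),xs.min()+175,xs.max()+175,ys.min()+155,ys.max()+155,"(start 190.1 173.7 144 185 196 163 185)")
d=np.abs(S["frame"].astype(int)-S0["frame"]).max(2)
for n,(x0,y0,x1,y1) in dict(hookJ=(185,200,205,225),bottle=(165,222,207,285),tape=(412,255,465,293),knob=(280,155,320,190),basket=(400,200,490,250)).items(): print(n,(d[y0:y1,x0:x1]>50).sum())
T=snap("top"); g=cv2.cvtColor(T["frame"],cv2.COLOR_RGB2HSV)[225:290,120:190].astype(int)
p=deep(S,[[447,212],[447,216]]);print(p)
k=T["frame"][238:270,260:300].astype(int).sum(2); ys,xs=np.nonzero((k[8:22,13:27]>300)); print("pointer px",xs.mean()+273,ys.mean()+246,len(xs))
E
```

```text
33.4 [ 0.3600001  -0.27210263  0.27850108] 0.051058705843709425 0.0
handle 191.55747126436782 173.7816091954023 174 186 197 163 185 (start 190.1 173.7 144 185 196 163 185)
hookJ 3
bottle 0
tape 0
knob 112
basket 659
[[0.42614109 0.35305461 0.03147878]
 [0.44943844 0.34700406 0.03334814]]
pointer px 277.80357142857144 251.78571428571428 56
```

The hook hangs within about 3 mm of where it started, at the same height. The bottle and tape are unmoved, the knob is OFF and the basket is in the tray, so I hand in.

```bash
python3 -c "
from h import *
print(env.close_job())"
```

```text
the job is handed in; nothing more can be done
None
```

I turned the dryer selector to OFF, moved the basket by hook to sit flat inside the tray's white rail, hung the hook back in its slot, left the bottle and tape unmoved, and handed in at about 33 s; no verdict came back.

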